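# Free a glued-up blank from a seized glue press

### The job

The red knob of the green glue press has seized with dried glue: break it loose with a short firm counterclockwise twist, then wind it on the same way until you feel it come firmly up against its stop, without wrenching it at any time. Then draw the plywood blank out from under the raised foot by its tail and leave it lying flat on the bench, quite clear of the press. Leave everything else where it is.

Things in the scene. Friction and masses are not known exactly. Their poses are not given: they have to be found in the camera images.
- press: small green bridge press bolted to the bench (z = 0). Origin on the bench under the knob's axis. Steel base plate 150 (x) x 140 (y) x 8 mm; posts 20 mm thick at x = +-58 mm, 50 mm deep in y; bridge 136 (x) x 70 (y) mm, top at 85 mm, on it a round collar 72 mm across, up to 100 mm. The passage under the bridge runs along y.
- knob_grip (a point): centre of the red T-bar knob on the press, 125 mm above the bench: bar 46 mm long (this point's x), 14 mm thick (its y, the way to pinch it), 28 mm tall, its underside 11 mm above the collar. At the start the bar lies along the press's x; the point turns with the knob.
- spindle (a joint): angle of the clamp spindle under the knob, rad: 0 at the start, growing counterclockwise seen from above (loosening). Seized by about 0.6 N m; it gives way with a click at about 0.4 rad and then drags about 0.05 N m. A hard stop hidden in the collar ends it, at another angle every time, between 1.65 and 2.7 rad: it must be felt. Each rad lifts the foot 4 mm.
- knob (a joint): wind-up of the knob against its spindle, rad, positive counterclockwise: a springy coupling of 8 N m per rad, so it shows the torque on the knob. Firmly at the stop: 0.25 N m or more, spindle still, kept up for 0.2 s. Above 1 N m (0.125 rad) either way the knob is wrenched and spoilt.
- blank: plywood blank in the press, 12 mm thick, about 90 g, on the base plate: head 62 mm wide, y -60 to +60 mm, with a window 26 x 30 mm about its origin (on the underside, nearly under the knob), and a tail 30 mm wide along +y to 165 mm. A pin of 8 mm under the 50 x 46 mm foot reaches 5 mm into the window until the foot is raised.
- blank_tail (a point): middle of the tail, to pinch across its 30 mm width (this point's x): 125 mm from the blank's origin along +y, at mid thickness, 14 mm above the bench at the start, with 8 mm of air below the tail beyond the base plate. Drawn 140 mm or more along +y, the blank is clear of the press.
- spare_blank: a second plywood blank, same shape and size as the one in the press, lying loose on the bench away from the press; not to be used
- glue_tub: white lidded glue tub, 90 mm across, 75 mm tall; origin under its centre
- tin: blue varnish tin, 80 mm across, 100 mm tall; origin under its centre
- mallet: hammer, 280 mm long, lying beyond the press; origin in the middle of its underside
- driver: screwdriver with orange handle, 200 mm long, lying on the bench
- spray: white bottle with yellow label, 60 mm across, 170 mm tall; origin under its centre
- block: wooden sanding block, 90 x 55 x 30 mm; origin under its centre
There are look-alikes about, which are no part of the job. Leave any blue or yellow look-alike of the blank alone.

How it is judged:
On the way, in this order (a step that is already met when the one before it is completed fails the run):
1. the knob is broken loose: the spindle has turned more than 0.6 rad, the blank still in the press (value of joint spindle above 0.6 rad and horizontal distance between blank and press below 0.02 m), for 0.05 s.
2. the knob is held firmly against its stop (0.25 N m or more, spindle still) with the blank still in the press (value of joint spindle above 1.5 rad and value of joint knob above 0.03 rad and velocity of joint spindle below 0.15 rad/s and horizontal distance between blank and press below 0.02 m), for 0.15 s.
3. the blank is drawn out clear of the press (horizontal distance between blank and press above 0.132 m), for 0.1 s.
At the end, for the whole second after the job is handed in: the spindle is left wound back (beyond 1.5 rad) and the blank lies still and flat on the bench (within 0.06 rad, underside less than 4 mm up), its origin more than 132 mm from the press's (value of joint spindle above 1.5 rad and horizontal distance between blank and press above 0.132 m and height (world z) of blank below 0.004 m and angle between blank's own z axis and vertical below 0.06 rad and linear speed of blank below 0.02 m/s); the robot touches nothing.
It fails at once if the knob is wrenched: more than 1 N m on it, either way (wind-up over 0.125 rad) (value of joint knob above 0.125 rad or value of joint knob below -0.125 rad).
It fails at once if a bystander is moved more than 20 mm (distance of any of spare_blank, glue_tub, tin, mallet, driver, spray, block from where it was at the start of the episode above 0.02 m).
It also fails if it takes over 67 s, if anything falls off the work surface, if the arm or the gripper's body presses on something with over 40 N, if the wrist force passes 120 N, or if a joint passes its speed limit or range.

### The arm

A 7-joint arm with a two-finger parallel gripper is mounted at the origin on the work surface. World frame = base frame: x ahead of the robot, y to its left, z up, the work surface at z = 0. Lengths are in m, angles in rad, forces in N, time in s.
With the tool pointing down it reaches from about 0.4 to 0.875 m from the base axis. Payload 19.3 kg.
Tool frame: the origin (TCP) lies at the very end of the fingers, on their centre line; the grasp point (between the pads) lies 19 mm behind it; z points along the fingers, y is the line along which they close (so a half turn about z gives the same grasp; the last joint's range is limited). The gripper opens to 85 mm and grips with 20 to 120 N. Pads are 22 mm wide; open, the fingers measure 114 mm over their backs; the gripper's body (76 mm by 85 mm) begins 54 mm behind the grasp point. The pads swing forward as they close: fully open they stand 13 mm farther back than shut.
Start: joints at [-1.341, 0.521, -0.036, 1.599, 0.021, 1.021, -0.113], TCP at [0.185, 0.597, 0.231] pointing down, gripper open.
Joint ranges: [-2.91, 2.91], [-0.3, 2.13], [-1.5, 1.42], [0.17, 2.43], [-1.26, 4.41], [0.16, 1.93], [-2.52, 2.52]. Speed limits (rad/s): [1.89, 1.89, 2.39, 2.39, 3.01, 3.01, 3.01].

### API

Orientations are given as [roll, pitch, yaw] about the fixed x, y, z axes, in that order (R = Rz(yaw) Ry(pitch) Rx(roll)).
In Python, from workcell import bot gives the robot as it stands. The module is installed in compiled form; this text tells all that it offers.
- The arm moves only by the tool apply_moves, never from a script. Its arguments are lists of equal length, an entry for each row: "claw": the finger opening in m, from 0 to 0.0854; "xyz": the shift along the tool's x, y, z in m, a list of three; "twist": the turn, a rotation vector about the tool's x, y, z in rad, a list of three. A call has 1 to 20 rows; each row shifts and turns the commanded pose from where the row before left it, along the tool's axes as they then stand; what a row does not reach is not made up. A row lasts 1/10 s, in which the tool goes at most 50 mm and 8.59 degrees, less where a joint would pass 70% of its speed; a pose out of reach is approached as far as the arm can. A call with a gripper value outside its range is refused whole. The fingers move at their own pace and stop on an object; "force" is the grip in N (left out, the last holds). Time passes only in rows, so rows that do not move let the fingers close. It gives the time, the measured TCP pose, the force, the opening and the grip force at its end, in the units of the state.
- bot.observe(): the state, without advancing time (a new reading comes with each control period).
- bot.grab_frame(name): name is "scene" or "top"; returns a dict with "img" (400x640x3 uint8, red, green, blue), "vfov" (degrees; the focal length in pixels is half the picture's height over the tangent of half this angle, whatever the lens; pixels are square), "cx", "cy" (the principal point, pixels), "view" (4x4, takes a point from world to camera coordinates). Camera axes: x right, y up, looking along -z (the intrinsics and any distortion apply to the point x, -y, -z); pixel columns grow to the right and rows downward; lengths in m; the calibration is good to about 2 mm. A picture is of the moment at which its call begins. There is no depth.
- bot.job_done(): hands the job in; it is judged then, once.
Trained networks look in the newest picture that a camera, given by its name, has taken for a name from the list of things; names that differ only in an ending like _2 or _b are one class to them, and where a whole thing is asked for, a point or a joint stands for the part that bears it (a point fixed in the world has none). Each returns a list of dicts, best first, with "score" (0 to 1); they miss things now and then, are a little off and sometimes report something else, mostly with a low value. They report only what shows in the picture. A call takes as long as a camera call. They do not tell look-alikes from the thing itself.
- bot.find_in(camera, query): "position" ([x, y, z] in m, in world coordinates, good to about 4 mm: the middle of the surface that is visible of it).
The state is a dict: "clock": time; "qpos": joint angles; "qd": joint speeds; "joint_efforts": joint torques, N m; "position": TCP position; "tool_rot": TCP orientation; "force": force on the tool from outside, world axes, zero at the start; "moment": the same for the moment, N m; "grip_width": finger opening in m; "finger_force": force on a finger pad.
Only numpy, scipy, OpenCV 4.12 (cv2) and the standard library are available. Lean on these libraries where they do the work, as an engineer would, in place of code of your own. Each camera call takes 0.05 s, during which the arm holds its last target. There are 200 camera calls.

## Working session

There is one attempt and no reset: what is moved stays moved. The work goes in short steps, Python scripts to look and compute and a tool call to move; the robot and the scene stay as the last step left them, time stands still between calls to the robot, and variables do not carry over. Pictures are saved under pics/ and viewed, at most 10 in all, crops included, and the job is handed in when it is done.

Besides the shell and the picture viewer there is one more tool, called as a command line: name --argument value ..., lists and objects as JSON in quotes. apply_moves: Moves the arm, as the interface text tells. Its arguments: {"type":"object","properties":{"claw":{"type":"array"},"xyz":{"type":"array"},"twist":{"type":"array"},"force":{"type":"number"}},"required":["claw","xyz","twist"]}

```bash
mkdir -p pics; cat > h.py <<'E'
import numpy as np, cv2
from workcell import bot
def save(cam,fn):
    f=bot.grab_frame(cam); cv2.imwrite(fn,cv2.cvtColor(f['img'],cv2.COLOR_RGB2BGR)); return f
def proj(f,p):
    c=f['view']@np.append(p,1); F=200/np.tan(np.radians(f['vfov'])/2)
    return f['cx']+F*c[0]/-c[2], f['cy']-F*c[1]/-c[2]
def unproj(f,u,v,z):
    F=200/np.tan(np.radians(f['vfov'])/2)
    R=f['view'][:3,:3]; t=f['view'][:3,3]; o=-R.T@t
    d=R.T@np.array([(u-f['cx'])/F,-(v-f['cy'])/F,-1]); return o+d*(z-o[2])/d[2]
E
python3 - <<'E'
from h import *
for c in("scene","top"):
    f=save(c,f"pics/{c}1.png"); print(c,f['vfov'],f['cx'],f['cy'],f['view'].round(3).tolist(),[k for k in f])
    for q in("press","knob_grip","blank","blank_tail","spare_blank"):
        print(q,[(np.round(d['position'],3).tolist(),round(d['score'],2),np.round(proj(f,d['position'])).tolist()) for d in bot.find_in(c,q)[:4]])
print(bot.observe())
E
```

```text
scene 55.22303062854371 317.20426569461443 202.5600030838528 [[0.554, 0.832, -0.0, -0.285], [-0.694, 0.462, 0.553, 0.333], [0.46, -0.306, 0.833, -1.391], [0.0, 0.0, 0.0, 1.0]] ['img', 'vfov', 'cx', 'cy', 'view']
press [([0.591, -0.102, 0.086], 0.68, [301.0, 231.0])]
knob_grip []
blank [([0.554, -0.029, 0.018], 0.94, [316.0, 221.0]), ([0.325, 0.183, 0.015], 0.73, [331.0, 143.0]), ([0.342, -0.187, 0.014], 0.59, [235.0, 197.0])]
blank_tail [([0.33, 0.179, 0.012], 0.71, [331.0, 145.0]), ([0.549, -0.025, 0.019], 0.67, [317.0, 219.0]), ([0.342, -0.19, 0.013], 0.61, [234.0, 197.0])]
spare_blank [([0.423, 0.381, 0.018], 0.86, [396.0, 136.0])]
top 56.41941345824299 320.82889394072816 197.90339844932015 [[-0.003, -0.999, -0.034, 0.012], [0.995, -0.006, 0.098, -0.551], [-0.098, -0.033, 0.995, -0.994], [0.0, 0.0, 0.0, 1.0]] ['img', 'vfov', 'cx', 'cy', 'view']
press [([0.555, -0.096, 0.083], 0.63, [361.0, 194.0])]
knob_grip []
blank [([0.321, 0.176, 0.012], 0.77, [261.0, 282.0]), ([0.326, -0.175, 0.01], 0.64, [389.0, 281.0]), ([0.55, -0.025, 0.022], 0.57, [334.0, 198.0])]
blank_tail [([0.329, 0.1
[... 230 characters left out ...]
.0])]
{'clock': 0.6, 'qpos': array([-1.34116362,  0.52139723, -0.03632325,  1.59950089,  0.02120658,
        1.02110602, -0.11276043]), 'qd': array([ 0.00041551,  0.00073118, -0.00054446, -0.0002403 , -0.00049671,
       -0.00074779,  0.00033204]), 'joint_efforts': array([-7.35034846e-04, -9.26511598e+01,  1.97766513e+00, -3.70155931e+01,
        1.80955179e-02,  2.18043511e-03, -3.54601383e-06]), 'position': array([0.18460952, 0.59710204, 0.23129193]), 'tool_rot': array([-3.14156570e+00, -4.42982191e-06,  2.84178021e+00]), 'force': array([ 0.15329605,  0.79061954, -0.73809415]), 'moment': array([-0.02451509, -0.0066462 , -0.01214472]), 'finger_force': 0.0, 'grip_width': 0.08545475872150653}
```

View pics/scene1.png

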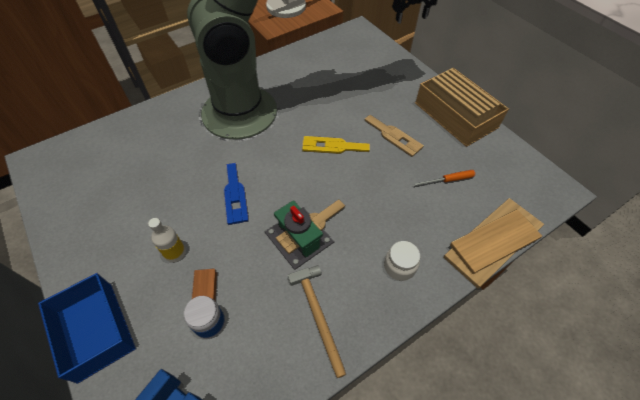

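View pics/top1.png

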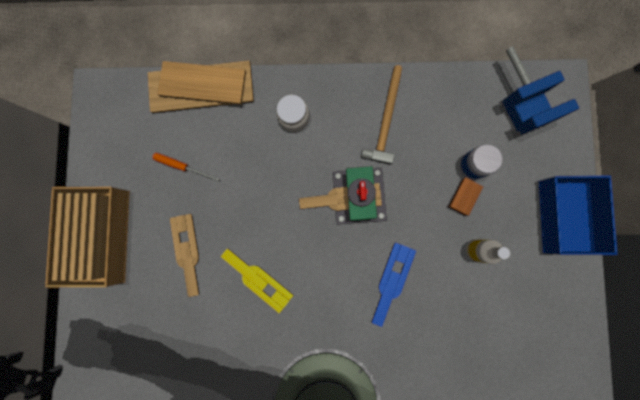

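```bash
python3 - <<'E'
import cv2
a=cv2.imread('pics/top1.png')[140:260,280:440]
cv2.imwrite('pics/top1c.png',cv2.resize(a,None,fx=5,fy=5,interpolation=cv2.INTER_CUBIC))
E
```

```text
(no output)
```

View pics/top1c.png

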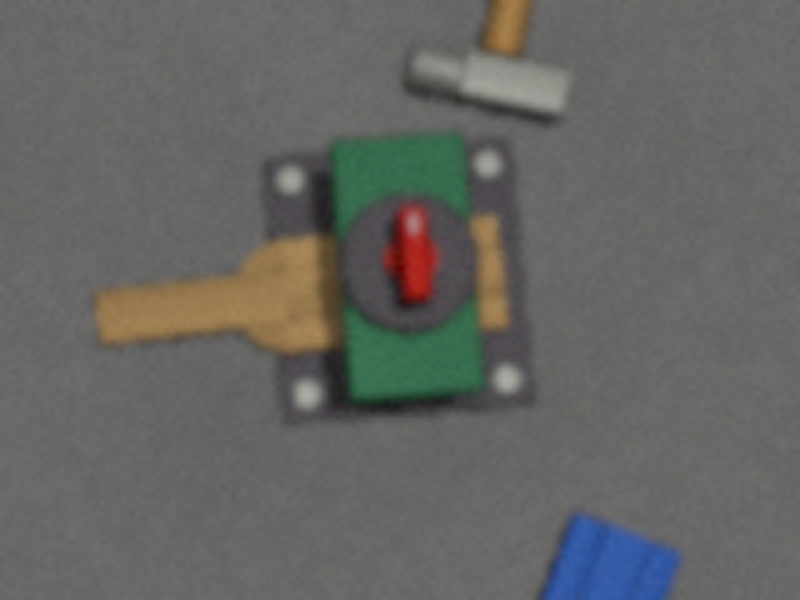

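The views show three blank look-alikes besides the one in the press: yellow at top (257,280), blue at (393,284), and the plain spare at (186,255). The one meant is under the green press at (360,195). It is plain plywood and its tail points left (+y) at (318,202). The crop confirms this, with the red bar lying along the press's x.

```bash
cat >> h.py <<'E'
def blob(f,lo,hi,box=None):
    h=cv2.cvtColor(f['img'],cv2.COLOR_RGB2HSV); m=cv2.inRange(h,lo,hi)
    if box: 
        k=np.zeros_like(m); a,b,c,d=box; k[b:d,a:c]=m[b:d,a:c]; m=k
    return m
E
python3 - <<'E'
from h import *
f=bot.grab_frame("top")
c=[(280+u/5-.4,140+v/5-.4) for u,v in((267,158),(510,140),(535,402),(287,425))]
P=np.array([unproj(f,u,v,.008) for u,v in c]); print(P.round(4)); print("centre",P.mean(0).round(4),[np.linalg.norm(P[i]-P[(i+1)%4]).round(4) for i in range(4)])
ax=(P[0]+P[1]-P[2]-P[3]); print("yaw x",np.arctan2(ax[1],ax[0])); ay=P[0]+P[3]-P[1]-P[2]; print("yaw y",np.arctan2(-ay[0],ay[1]))
h=[(280+u/5-.4,140+v/5-.4) for u,v in((290,180),(487,163),(507,380),(308,395))]
print("screws",np.mean([unproj(f,u,v,.010) for u,v in h],0).round(4))
for lo,hi in(((0,150,60),(8,255,255)),((172,150,60),(180,255,255))):
    m=blob(f,lo,hi,(340,160,390,220)); n=m if lo[0]==0 else n|m
v,u=np.nonzero(n); r=cv2.minAreaRect(np.c_[u,v].astype(np.float32)); print(r,len(u))
print("knob",unproj(f,u.mean(),v.mean(),.135),"rectc",unproj(f,*r[0],.135))
g=bot.grab_frame("scene"); n=blob(g,(0,150,60),(8,255,255),(280,195,320,235))|blob(g,(172,150,60),(180,255,255),(280,195,320,235))
v,u=np.nonzero(n); print("scene red",u.mean(),v.mean(),len(u),unproj(g,u.mean(),v.mean(),.128))
# tail: crop corners of tail end & its root at z=.020
for p in((97,292),(102,343),(240,283),(245,332)):
    print("tail",unproj(f,280+p[0]/5-.4,140+p[1]/5-.4,.020).round(4))
E
```

```text
[[ 0.6277 -0.024   0.008 ]
 [ 0.6367 -0.1599  0.008 ]
 [ 0.4902 -0.1709  0.008 ]
 [ 0.4781 -0.0341  0.008 ]]
centre [ 0.5582 -0.0972  0.008 ] [np.float64(0.1362), np.float64(0.1469), np.float64(0.1373), np.float64(0.15)]
yaw x 0.07122052891328351
yaw y 0.07741216711947341
screws [ 0.5588 -0.0962  0.01  ]
((361.5, 191.0), (18.0, 9.0), 90.0) 115
knob [ 0.55364308 -0.09404657  0.135     ] rectc [ 0.55644952 -0.09326928  0.135     ]
scene red 296.1449275362319 214.71014492753622 138 [ 0.56264795 -0.09830078  0.128     ]
tail [0.5515 0.0704 0.02  ]
tail [0.5233 0.0676 0.02  ]
tail [ 0.556  -0.0086  0.02  ]
tail [ 0.5289 -0.0113  0.02  ]
```

apply_moves --claw '[0.085, 0.085, 0.085, 0.085, 0.085, 0.085, 0.085, 0.085, 0.085, 0.085, 0.085, 0.085, 0.085, 0.085, 0.085, 0.085, 0.085, 0.085]' --xyz '[[-0.0312, -0.0307, 0], [-0.0312, -0.0307, 0], [-0.0312, -0.0307, 0], [-0.0312, -0.0307, 0], [-0.0312, -0.0307, 0], [-0.0312, -0.0307, 0], [-0.0312, -0.0307, 0], [-0.0312, -0.0307, 0], [-0.0312, -0.0307, 0], [-0.0312, -0.0307, 0], [-0.0312, -0.0307, 0], [-0.0312, -0.0307, 0], [-0.0312, -0.0307, 0], [-0.0312, -0.0307, 0], [-0.0312, -0.0307, 0], [-0.0312, -0.0307, 0], [-0.0312, -0.0307, 0], [-0.0312, -0.0307, 0]]' --twist '[[0, 0, 0], [0, 0, 0], [0, 0, 0], [0, 0, 0], [0, 0, 0], [0, 0, 0], [0, 0, 0], [0, 0, 0], [0, 0, 0], [0, 0, 0], [0, 0, 0], [0, 0, 0], [0, 0, 0], [0, 0, 0], [0, 0, 0], [0, 0, 0], [0, 0, 0], [0, 0, 0]]'

```text
clock: 2.5
position: [0.5586, -0.0984, 0.2314]
tool_rot: [3.141, 0.0, 2.842]
force: [-0.0, 1.7, -0.0]
grip_width: 0.0848
finger_force: 0.0
```

apply_moves --claw '[0.085, 0.085, 0.085, 0.085, 0.085, 0.085, 0.085, 0.085, 0.085, 0.085, 0.085, 0.085, 0.085, 0.085, 0.085, 0.085, 0.085, 0.085, 0.085]' --xyz '[[0, 0, 0], [0, 0, 0], [0, 0, 0], [0, 0, 0], [0, 0, 0], [0, 0, 0], [0, 0, 0], [0, 0, 0], [0, 0, 0], [0, 0, 0], [0, 0, 0], [0, 0, 0], [0, 0, 0], [0, 0, 0], [0, 0, 0], [0, 0, 0], [0, 0, 0], [0, 0, 0], [0, 0, 0]]' --twist '[[0, 0, 0.1458], [0, 0, 0.1458], [0, 0, 0.1458], [0, 0, 0.1458], [0, 0, 0.1458], [0, 0, 0.1458], [0, 0, 0.1458], [0, 0, 0.1458], [0, 0, 0.1458], [0, 0, 0.1458], [0, 0, 0.1458], [0, 0, 0.1458], [0, 0, 0.1458], [0, 0, 0.1458], [0, 0, 0.1458], [0, 0, 0.1458], [0, 0, 0.1458], [0, 0, 0.1458], [0, 0, 0.1458]]'

```text
clock: 4.4
position: [0.558, -0.0965, 0.2314]
tool_rot: [-3.141, -0.0, 0.066]
force: [-0.1, -0.4, -0.2]
grip_width: 0.0849
finger_force: 0.0
```

```bash
python3 -c "
from h import *
o=bot.observe();print(o['clock'],o['position'],o['tool_rot'],o['qpos'].round(3),o['force'],o['moment'])"
```

```text
4.4 [ 0.55801802 -0.09654127  0.23139418] [-3.14143385e+00 -2.67462678e-04  6.58567821e-02] [-0.566  0.62   0.966  1.79  -0.585  1.048 -0.885] [-0.12507434 -0.36489117 -0.22854161] [-0.02024917 -0.02539818 -0.02369976]
```

apply_moves --claw '[0.06, 0.06, 0.06, 0.06, 0.06, 0.06]' --xyz '[[0, 0, 0.025], [0, 0, 0.025], [0, 0, 0.025], [0, 0, 0.025], [0, 0, 0.0236], [0, 0, 0]]' --twist '[[0, 0, 0], [0, 0, 0], [0, 0, 0], [0, 0, 0], [0, 0, 0], [0, 0, 0]]'

```text
clock: 5.0
position: [0.5567, -0.0963, 0.1055]
tool_rot: [-3.141, 0.004, 0.072]
force: [0.1, -0.6, 0.8]
grip_width: 0.0601
finger_force: 0.0
```

apply_moves --claw '[0.04, 0.03, 0.025, 0.02, 0.018, 0.016, 0.014, 0.012, 0.01, 0.005, 0.005, 0.005]' --xyz '[[0, 0, 0], [0, 0, 0], [0, 0, 0], [0, 0, 0], [0, 0, 0], [0, 0, 0], [0, 0, 0], [0, 0, 0], [0, 0, 0], [0, 0, 0], [0, 0, 0], [0, 0, 0]]' --twist '[[0, 0, 0], [0, 0, 0], [0, 0, 0], [0, 0, 0], [0, 0, 0], [0, 0, 0], [0, 0, 0], [0, 0, 0], [0, 0, 0], [0, 0, 0], [0, 0, 0], [0, 0, 0]]' --force 30

```text
clock: 6.2
position: [0.5581, -0.0958, 0.1079]
tool_rot: [-3.14, -0.0, 0.072]
force: [-0.9, 5.8, 5.7]
grip_width: 0.0135
finger_force: 31.6
```

```bash
python3 -c "
from h import *
o=bot.observe();print(o['clock'],o['position'],o['tool_rot'],o['qpos'].round(3),o['force'],o['moment'],o['grip_width'],o['finger_force'])
f=save('top','pics/top2.png');g=save('scene','pics/scene2.png')
a=f['img'][140:260,280:440];b=g['img'][150:270,220:380]
cv2.imwrite('pics/c2.png',cv2.cvtColor(cv2.resize(np.hstack([a,b]),(800,300)),cv2.COLOR_RGB2BGR))"
```

```text
6.2 [ 0.55808278 -0.09582044  0.10792502] [-3.14020981e+00 -1.67452411e-04  7.22066016e-02] [-0.462  0.762  0.802  1.887 -0.746  0.823 -0.757] [-0.90977832  5.82219328  5.68498688] [1.43726027 0.29737663 0.03971367] 0.013507753975575501 31.611489951610565
```

View pics/c2.png

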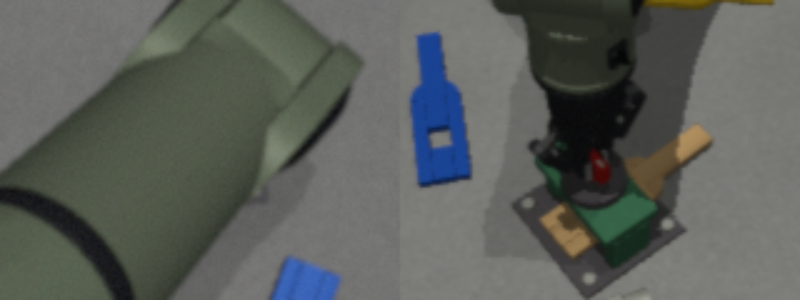

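The scene crop (right half) shows the fingers on the red knob at about (600,165), with the tail and everything else undisturbed. The opening of 13.5 mm matches the bar.

apply_moves --claw '[0.005, 0.005, 0.005, 0.005, 0.005]' --xyz '[[0, -0.001, 0], [0, 0, 0], [0, 0, 0], [0, 0, 0], [0, 0, 0]]' --twist '[[0, 0, 0], [0, 0, 0], [0, 0, -0.03], [0, 0, -0.03], [0, 0, 0]]' --force 50

```text
clock: 6.8
position: [0.558, -0.0957, 0.108]
tool_rot: [-3.141, -0.0, 0.132]
force: [-0.3, 1.2, 5.8]
grip_width: 0.0132
finger_force: 52.9
```

```bash
cat > s.py <<'E'
from h import *
o=bot.observe();print(o['clock'],o['position'].round(4),o['tool_rot'].round(4),o['qpos'].round(2),o['force'].round(1),o['moment'].round(3),o['grip_width'],o['finger_force'])
E
python3 s.py
```

```text
6.8 [ 0.558  -0.0957  0.108 ] [-3.1414e+00 -5.0000e-04  1.3240e-01] [-0.46  0.75  0.79  1.89 -0.73  0.81 -0.71] [-0.3  1.2  5.8] [ 0.412  0.114 -0.303] 0.01318332345492643 52.91532754898071
```

apply_moves --claw '[0.005, 0.005, 0.005]' --xyz '[[0, 0, 0], [0, 0, 0], [0, 0, 0]]' --twist '[[0, 0, -0.03], [0, 0, -0.03], [0, 0, 0]]'

```text
clock: 7.1
position: [0.5579, -0.0959, 0.108]
tool_rot: [-3.141, -0.0, 0.192]
force: [-1.3, 1.6, 5.7]
grip_width: 0.0135
finger_force: 53.8
```

```bash
python3 s.py
```

```text
7.1 [ 0.5579 -0.0959  0.108 ] [-3.1414e+00 -4.0000e-04  1.9180e-01] [-0.45  0.75  0.77  1.89 -0.72  0.81 -0.66] [-1.3  1.6  5.7] [ 0.348  0.172 -0.606] 0.013528299058543695 53.8167929649353
```

apply_moves --claw '[0.005, 0.005, 0.005]' --xyz '[[0, 0, 0], [0, 0, 0], [0, 0, 0]]' --twist '[[0, 0, -0.02], [0, 0, -0.02], [0, 0, 0]]'

```text
clock: 7.4
position: [0.5579, -0.0959, 0.108]
tool_rot: [-3.142, -0.0, 0.231]
force: [-0.4, 1.3, 7.0]
grip_width: 0.0132
finger_force: 54.0
```

```bash
python3 s.py
```

```text
7.4 [ 0.5579 -0.0959  0.108 ] [-3.1415e+00 -4.0000e-04  2.3130e-01] [-0.44  0.74  0.76  1.89 -0.71  0.8  -0.63] [-0.4  1.3  7. ] [ 0.302  0.232 -0.613] 0.013241474695305087 54.01450574398041
```

apply_moves --claw '[0.005, 0.005, 0.005, 0.005, 0.005, 0.005, 0.005, 0.005, 0.005, 0.005, 0.005]' --xyz '[[0, 0, 0], [0, 0, 0], [0, 0, 0], [0, 0, 0], [0, 0, 0], [0, 0, 0], [0, 0, 0], [0, 0, 0], [0, 0, 0], [0, 0, 0], [0, 0, 0]]' --twist '[[0, 0, -0.04], [0, 0, -0.04], [0, 0, -0.04], [0, 0, -0.04], [0, 0, -0.04], [0, 0, -0.04], [0, 0, -0.04], [0, 0, -0.04], [0, 0, -0.04], [0, 0, -0.04], [0, 0, 0]]'

```text
clock: 8.5
position: [0.5583, -0.0962, 0.108]
tool_rot: [3.14, -0.001, 0.632]
force: [2.8, -1.8, 2.6]
grip_width: 0.0131
finger_force: 52.3
```

```bash
python3 s.py
```

```text
8.5 [ 0.5583 -0.0962  0.108 ] [ 3.1405e+00 -6.0000e-04  6.3220e-01] [-0.38  0.7   0.66  1.88 -0.61  0.76 -0.32] [ 2.8 -1.8  2.6] [-0.304 -0.573  0.179] 0.013078133545126082 52.27744460105896
```

apply_moves --claw '[0.005, 0.005, 0.005, 0.005, 0.005, 0.005, 0.005, 0.005, 0.005, 0.005, 0.005, 0.005, 0.005, 0.005, 0.005, 0.005, 0.005, 0.005, 0.005, 0.005]' --xyz '[[0, 0, 0], [0, 0, 0], [0, 0, 0], [0, 0, 0], [0, 0, 0], [0, 0, 0], [0, 0, 0], [0, 0, 0], [0, 0, 0], [0, 0, 0], [0, 0, 0], [0, 0, 0], [0, 0, 0], [0, 0, 0], [0, 0, 0], [0, 0, 0], [0, 0, 0], [0, 0, 0], [0, 0, 0], [0, 0, 0]]' --twist '[[0, 0, -0.048], [0, 0, -0.048], [0, 0, -0.048], [0, 0, -0.048], [0, 0, -0.048], [0, 0, -0.048], [0, 0, -0.048], [0, 0, -0.048], [0, 0, -0.048], [0, 0, -0.048], [0, 0, -0.048], [0, 0, -0.048], [0, 0, -0.048], [0, 0, -0.048], [0, 0, -0.048], [0, 0, -0.048], [0, 0, -0.048], [0, 0, -0.048], [0, 0, -0.048], [0, 0, 0]]'

```text
clock: 10.5
position: [0.5591, -0.0966, 0.108]
tool_rot: [3.139, 0.001, 1.543]
force: [8.0, -3.8, -2.0]
grip_width: 0.0132
finger_force: 51.7
```

```bash
python3 s.py
```

```text
10.5 [ 0.5591 -0.0966  0.108 ] [3.1388e+00 1.2000e-03 1.5434e+00] [-0.22  0.64  0.41  1.87 -0.37  0.7   0.38] [ 8.  -3.8 -2. ] [-0.852 -1.807  0.005] 0.01322096559299243 51.66979372501373
```

apply_moves --claw '[0.005, 0.005, 0.005, 0.005, 0.005, 0.005]' --xyz '[[-0.0005, 0.0013, 0], [0, 0, 0], [0, 0, 0], [0, 0, 0], [0, 0, 0], [0, 0, 0]]' --twist '[[0, 0, 0], [0, 0, -0.03], [0, 0, -0.03], [0, 0, -0.03], [0, 0, -0.03], [0, 0, 0]]'

```text
clock: 11.1
position: [0.5595, -0.0967, 0.108]
tool_rot: [3.141, 0.0, 1.663]
force: [2.0, -2.4, 5.1]
grip_width: 0.0134
finger_force: 52.7
```

```bash
python3 s.py
```

```text
11.1 [ 0.5595 -0.0967  0.108 ] [3.1409e+00 5.0000e-04 1.6629e+00] [-0.2   0.63  0.38  1.87 -0.34  0.7   0.47] [ 2.  -2.4  5.1] [-0.419 -0.399  0.011] 0.013393701092949954 52.70284742116928
```

apply_moves --claw '[0.005, 0.005, 0.005, 0.005]' --xyz '[[0, 0, 0], [0, 0, 0], [0, 0, 0], [0, 0, 0]]' --twist '[[0, 0, -0.025], [0, 0, -0.025], [0, 0, -0.02], [0, 0, 0]]'

```text
clock: 11.5
position: [0.5595, -0.0967, 0.108]
tool_rot: [3.141, 0.001, 1.732]
force: [2.6, -2.6, 6.0]
grip_width: 0.0131
finger_force: 52.7
```

```bash
python3 s.py
```

```text
11.5 [ 0.5595 -0.0967  0.108 ] [3.1408e+00 5.0000e-04 1.7324e+00] [-0.19  0.63  0.36  1.87 -0.33  0.7   0.52] [ 2.6 -2.6  6. ] [-0.392 -0.485 -0.052] 0.01313834694944348 52.66382351517677
```

apply_moves --claw '[0.005, 0.005, 0.005, 0.005]' --xyz '[[0, 0, 0], [0, 0, 0], [0, 0, 0], [0, 0, 0]]' --twist '[[0, 0, -0.025], [0, 0, -0.025], [0, 0, -0.02], [0, 0, 0]]'

```text
clock: 11.9
position: [0.5596, -0.0967, 0.108]
tool_rot: [3.141, 0.001, 1.802]
force: [3.7, -3.8, 6.0]
grip_width: 0.0134
finger_force: 52.7
```

```bash
python3 s.py
```

```text
11.9 [ 0.5596 -0.0967  0.108 ] [3.1407e+00 7.0000e-04 1.8023e+00] [-0.17  0.62  0.34  1.87 -0.31  0.7   0.58] [ 3.7 -3.8  6. ] [-0.516 -0.746 -0.004] 0.013363636126824209 52.6642969250679
```

apply_moves --claw '[0.005, 0.005, 0.005, 0.005]' --xyz '[[0, 0, 0], [0, 0, 0], [0, 0, 0], [0, 0, 0]]' --twist '[[0, 0, -0.025], [0, 0, -0.025], [0, 0, -0.02], [0, 0, 0]]'

```text
clock: 12.3
position: [0.5597, -0.0966, 0.108]
tool_rot: [3.141, 0.001, 1.872]
force: [4.1, -2.8, 5.2]
grip_width: 0.0133
finger_force: 52.7
```

```bash
python3 s.py
```

```text
12.3 [ 0.5597 -0.0966  0.108 ] [3.1406e+00 7.0000e-04 1.8723e+00] [-0.16  0.62  0.32  1.87 -0.29  0.7   0.63] [ 4.1 -2.8  5.2] [-0.559 -0.871 -0.031] 0.013319452840877648 52.65852212905884
```

apply_moves --claw '[0.005, 0.005, 0.005, 0.005]' --xyz '[[0, 0, 0], [0, 0, 0], [0, 0, 0], [0, 0, 0]]' --twist '[[0, 0, -0.025], [0, 0, -0.025], [0, 0, -0.02], [0, 0, 0]]'

```text
clock: 12.7
position: [0.5597, -0.0966, 0.108]
tool_rot: [3.141, 0.001, 1.942]
force: [4.0, -2.2, 5.0]
grip_width: 0.0133
finger_force: 52.6
```

```bash
python3 s.py
```

```text
12.7 [ 0.5597 -0.0966  0.108 ] [3.1406e+00 8.0000e-04 1.9423e+00] [-0.15  0.62  0.3   1.87 -0.27  0.69  0.68] [ 4.  -2.2  5. ] [-0.512 -0.936 -0.017] 0.01327967086730797 52.62553229928017
```

apply_moves --claw '[0.005, 0.005, 0.005, 0.005]' --xyz '[[0, 0, 0], [0, 0, 0], [0, 0, 0], [0, 0, 0]]' --twist '[[0, 0, -0.025], [0, 0, -0.025], [0, 0, -0.02], [0, 0, 0]]'

```text
clock: 13.1
position: [0.5598, -0.0965, 0.108]
tool_rot: [3.141, 0.001, 2.012]
force: [4.3, -2.6, 4.5]
grip_width: 0.0132
finger_force: 52.6
```

```bash
python3 s.py
```

```text
13.1 [ 0.5598 -0.0965  0.108 ] [3.1406e+00 9.0000e-04 2.0123e+00] [-0.13  0.61  0.28  1.87 -0.25  0.69  0.74] [ 4.3 -2.6  4.5] [-0.481 -1.097  0.005] 0.013158764886106402 52.58364379405975
```

apply_moves --claw '[0.005, 0.005, 0.005, 0.005]' --xyz '[[0, 0, 0], [0, 0, 0], [0, 0, 0], [0, 0, 0]]' --twist '[[0, 0, -0.025], [0, 0, -0.025], [0, 0, -0.02], [0, 0, 0]]'

```text
clock: 13.5
position: [0.5599, -0.0965, 0.108]
tool_rot: [3.14, 0.001, 2.082]
force: [5.1, -2.2, 4.0]
grip_width: 0.0134
finger_force: 52.5
```

```bash
python3 s.py
```

```text
13.5 [ 0.5599 -0.0965  0.108 ] [3.1404e+00 1.0000e-03 2.0824e+00] [-0.12  0.61  0.26  1.87 -0.24  0.69  0.79] [ 5.1 -2.2  4. ] [-0.481 -1.12  -0.031] 0.01341095823762881 52.529416680336
```

apply_moves --claw '[0.005, 0.005, 0.005, 0.005]' --xyz '[[0, 0, 0], [0, 0, 0], [0, 0, 0], [0, 0, 0]]' --twist '[[0, 0, -0.025], [0, 0, -0.025], [0, 0, -0.02], [0, 0, 0]]'

```text
clock: 13.9
position: [0.56, -0.0964, 0.108]
tool_rot: [3.14, 0.001, 2.152]
force: [6.0, -2.2, 4.4]
grip_width: 0.0132
finger_force: 52.7
```

```bash
python3 s.py
```

```text
13.9 [ 0.56   -0.0964  0.108 ] [3.1403e+00 1.1000e-03 2.1520e+00] [-0.11  0.61  0.24  1.87 -0.22  0.69  0.85] [ 6.  -2.2  4.4] [-0.335 -1.285 -0.27 ] 0.01323069664556006 52.7051568031311
```

The resisting moment rose to 0.27 N m, so the stop is reached. I'll press on a little and hold.

apply_moves --claw '[0.005, 0.005, 0.005, 0.005, 0.005, 0.005]' --xyz '[[0, 0, 0], [0, 0, 0], [0, 0, 0], [0, 0, 0], [0, 0, 0], [0, 0, 0]]' --twist '[[0, 0, -0.015], [0, 0, -0.015], [0, 0, 0], [0, 0, 0], [0, 0, 0], [0, 0, 0]]'

```text
clock: 14.5
position: [0.5601, -0.0965, 0.108]
tool_rot: [3.14, 0.002, 2.181]
force: [6.4, -2.3, 3.3]
grip_width: 0.0134
finger_force: 52.9
```

```bash
python3 s.py
```

```text
14.5 [ 0.5601 -0.0965  0.108 ] [3.1402e+00 1.5000e-03 2.1813e+00] [-0.1   0.61  0.24  1.87 -0.21  0.69  0.87] [ 6.4 -2.3  3.3] [-0.588 -1.618 -0.32 ] 0.013351038710432642 52.872893661260605
```

apply_moves --claw '[0.005, 0.005, 0.005, 0.005, 0.005]' --xyz '[[0, 0, 0], [0, 0, 0], [0, 0, 0], [0, 0, 0], [0, 0, 0]]' --twist '[[0, 0, -0.015], [0, 0, -0.01], [0, 0, 0], [0, 0, 0], [0, 0, 0]]'

```text
clock: 15.0
position: [0.5602, -0.0965, 0.108]
tool_rot: [3.14, 0.002, 2.206]
force: [7.9, -1.6, 2.3]
grip_width: 0.0132
finger_force: 53.3
```

```bash
python3 s.py
```

```text
15.0 [ 0.5602 -0.0965  0.108 ] [3.1401e+00 1.6000e-03 2.2060e+00] [-0.1   0.61  0.23  1.87 -0.21  0.69  0.89] [ 7.9 -1.6  2.3] [-0.584 -1.627 -0.47 ] 0.013160901054091298 53.27747717499733
```

apply_moves --claw '[0.005, 0.005, 0.03, 0.06, 0.06, 0.06, 0.06, 0.06, 0.06, 0.06]' --xyz '[[0, 0, 0], [0, 0, 0], [0, 0, 0], [0, 0, 0], [0, 0, 0], [0, 0, -0.025], [0, 0, -0.025], [0, 0, -0.025], [0, 0, -0.025], [0, 0, 0]]' --twist '[[0, 0, 0.025], [0, 0, 0.025], [0, 0, 0], [0, 0, 0], [0, 0, 0], [0, 0, 0], [0, 0, 0.14], [0, 0, 0.14], [0, 0, 0.14], [0, 0, 0.1]]'

```text
clock: 16.0
position: [0.5602, -0.0964, 0.2105]
tool_rot: [3.138, 0.0, 1.633]
force: [0.4, -0.1, -1.4]
grip_width: 0.0599
finger_force: 0.0
```

```bash
python3 s.py; python3 -c "
from h import *
g=save('scene','pics/scene3.png')
cv2.imwrite('pics/c3.png',cv2.cvtColor(cv2.resize(g['img'][160:280,240:400],None,fx=5,fy=5,interpolation=cv2.INTER_CUBIC),cv2.COLOR_RGB2BGR))
for p in ([.5402,.029,.02],[.5374,.069,.02]): print(proj(g,p))
for c in('scene','top'):
  if c=='top': bot.grab_frame(c)
  print([(np.round(d['position'],3),d['score']) for d in bot.find_in(c,'blank_tail')])"
```

```text
16.0 [ 0.5602 -0.0964  0.2105] [3.1379 0.     1.6327] [-0.25  0.49  0.44  1.79 -0.26  0.91  0.37] [ 0.4 -0.1 -1.4] [0.014 0.026 0.003] 0.05987165811954836 0.0
(np.float64(330.27529017823696), np.float64(208.26174101582998))
(np.float64(340.69654999530024), np.float64(201.3900876789982))
[(array([ 0.346, -0.187,  0.013]), 0.81), (array([0.339, 0.192, 0.017]), 0.71), (array([ 0.553, -0.023,  0.017]), 0.64)]
[(array([0.548, 0.024, 0.018]), 0.64), (array([0.328, 0.178, 0.018]), 0.57)]
```

View pics/c3.png

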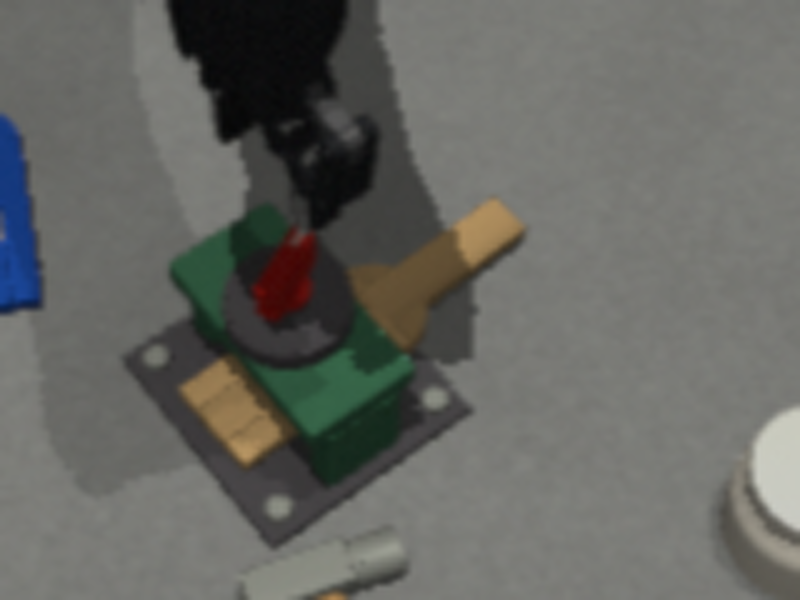

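The crop shows the press with its knob turned about 2 rad. The blank's tail is free on the right, with its end corners at crop (497,198) and (525,228), which agrees with the top-view estimate to about 3 mm. I'll take the tail at about (0.5415, 0.038).

apply_moves --claw '[0.07, 0.07, 0.07, 0.07, 0.07, 0.07, 0.07, 0.07, 0.07, 0.07, 0.07]' --xyz '[[0.0337, -0.0026, 0], [0.0337, -0.0026, 0], [0.0337, -0.0026, 0], [0.0337, -0.0026, 0], [0, 0, 0.035], [0, 0, 0.035], [0, 0, 0.035], [0, 0, 0.035], [0, 0, 0.03], [0, 0, 0.01], [0, 0, 0]]' --twist '[[0, 0, -0.023], [0, 0, 0], [0, 0, 0], [0, 0, 0], [0, 0, 0], [0, 0, 0], [0, 0, 0], [0, 0, 0], [0, 0, 0], [0, 0, 0], [0, 0, 0]]'

```text
clock: 17.3
position: [0.5364, 0.0368, 0.0266]
tool_rot: [-3.139, 0.0, 1.663]
force: [-0.3, -0.8, 0.0]
grip_width: 0.07
finger_force: 0.0
```

```bash
python3 s.py; python3 -c "
from h import *
g=save('scene','pics/scene4.png')
cv2.imwrite('pics/c4.png',cv2.cvtColor(cv2.resize(g['img'][160:280,240:400],None,fx=5,fy=5,interpolation=cv2.INTER_CUBIC),cv2.COLOR_RGB2BGR))"
```

```text
17.3 [0.5364 0.0368 0.0266] [-3.1389e+00  1.0000e-04  1.6626e+00] [-0.38  0.72  0.27  1.97 -0.38  0.5   0.27] [-0.3 -0.8  0. ] [ 0.021  0.007 -0.011] 0.07000360282001702 0.0
```

View pics/c4.png

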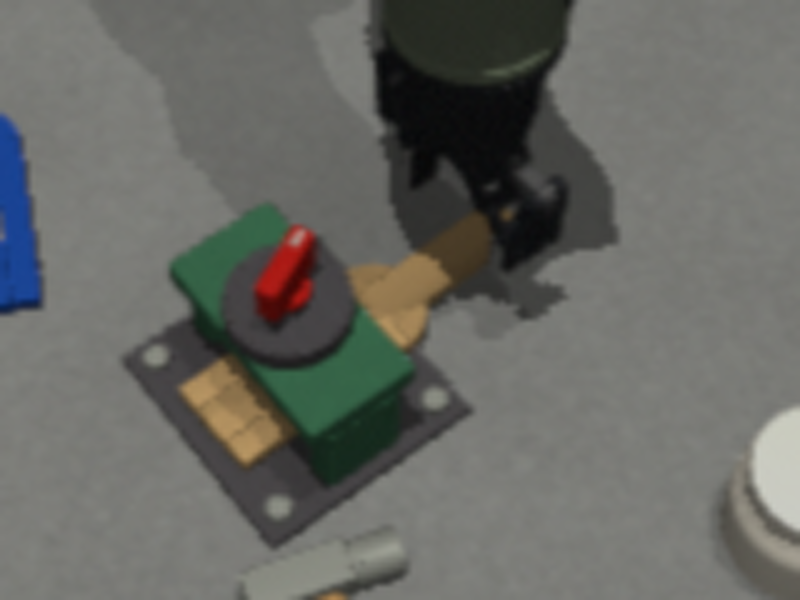

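The fingers straddle the tail near its end, crop (500,215).

apply_moves --claw '[0.07, 0.07, 0.07, 0.07]' --xyz '[[0, 0.003, 0.008], [0, 0, 0.004], [0, 0, 0], [0, 0, 0]]' --twist '[[0, 0, 0], [0, 0, 0], [0, 0, 0], [0, 0, 0]]'

```text
clock: 17.75
position: [0.5404, 0.0375, 0.016]
tool_rot: [3.141, -0.0, 1.662]
force: [-0.3, 0.2, 0.3]
grip_width: 0.0699
finger_force: 0.0
```

apply_moves --claw '[0.07, 0.07, 0.05, 0.04, 0.034, 0.03, 0.025, 0.02, 0.02, 0.02, 0.02]' --xyz '[[0, 0, 0.005], [0, 0, 0], [0, 0, 0], [0, 0, 0], [0, 0, 0], [0, 0, 0], [0, 0, 0], [0, 0, 0], [0, 0, 0], [0, 0, 0], [0, 0, 0]]' --twist '[[0, 0, 0], [0, 0, 0], [0, 0, 0], [0, 0, 0], [0, 0, 0], [0, 0, 0], [0, 0, 0], [0, 0, 0], [0, 0, 0], [0, 0, 0], [0, 0, 0]]' --force 30

```text
clock: 18.85
position: [0.5404, 0.0375, 0.0107]
tool_rot: [3.142, -0.0, 1.662]
force: [-0.0, -0.1, 1.4]
grip_width: 0.0289
finger_force: 30.9
```

```bash
python3 s.py
```

```text
18.85 [0.5404 0.0375 0.0107] [ 3.1415 -0.      1.6616] [-0.36  0.75  0.26  1.97 -0.4   0.47  0.27] [-0.  -0.1  1.4] [-0.016 -0.124  0.097] 0.02889369638046473 30.869171619415283
```

apply_moves --claw '[0.02, 0.02, 0.02]' --xyz '[[0.01, 0, 0], [0.015, 0, 0], [0, 0, 0]]' --twist '[[0, 0, 0], [0, 0, 0], [0, 0, 0]]'

```text
clock: 19.15
position: [0.5377, 0.0656, 0.0105]
tool_rot: [-3.141, -0.001, 1.665]
force: [0.0, 1.1, 0.4]
grip_width: 0.0294
finger_force: 30.8
```

```bash
python3 s.py
```

```text
19.15 [0.5377 0.0656 0.0105] [-3.1412e+00 -1.4000e-03  1.6647e+00] [-0.42  0.75  0.26  1.97 -0.4   0.47  0.23] [0.  1.1 0.4] [ 0.137 -0.039  0.001] 0.02939870172119194 30.80830156803131
```

apply_moves --claw '[0.02, 0.02, 0.02, 0.02, 0.02, 0.02, 0.02, 0.02, 0.02, 0.02]' --xyz '[[0.018, 0, 0], [0.018, 0, 0], [0.018, 0, 0], [0.018, 0, 0], [0.018, 0, 0], [0.018, 0, 0], [0.018, 0, 0], [0.015, 0, 0], [0.008, 0, 0], [0, 0, 0]]' --twist '[[0, 0, 0], [0, 0, 0], [0, 0, 0], [0, 0, 0], [0, 0, 0], [0, 0, 0], [0, 0, 0], [0, 0, 0], [0, 0, 0], [0, 0, 0]]'

```text
clock: 20.15
position: [0.5243, 0.2118, 0.0106]
tool_rot: [-3.142, -0.0, 1.663]
force: [-1.4, -0.1, -0.5]
grip_width: 0.0294
finger_force: 30.6
```

```bash
python3 s.py; python3 -c "
from h import *
g=save('scene','pics/scene5.png')
cv2.imwrite('pics/c5.png',cv2.cvtColor(cv2.resize(g['img'][140:280,240:427],None,fx=4,fy=4,interpolation=cv2.INTER_CUBIC),cv2.COLOR_RGB2BGR))"
```

```text
20.15 [0.5243 0.2118 0.0106] [-3.1415e+00 -2.0000e-04  1.6632e+00] [-0.7   0.78  0.31  1.9  -0.44  0.52  0.  ] [-1.4 -0.1 -0.5] [0.079 0.034 0.024] 0.029374033556191097 30.640461444854736
```

View pics/c5.png

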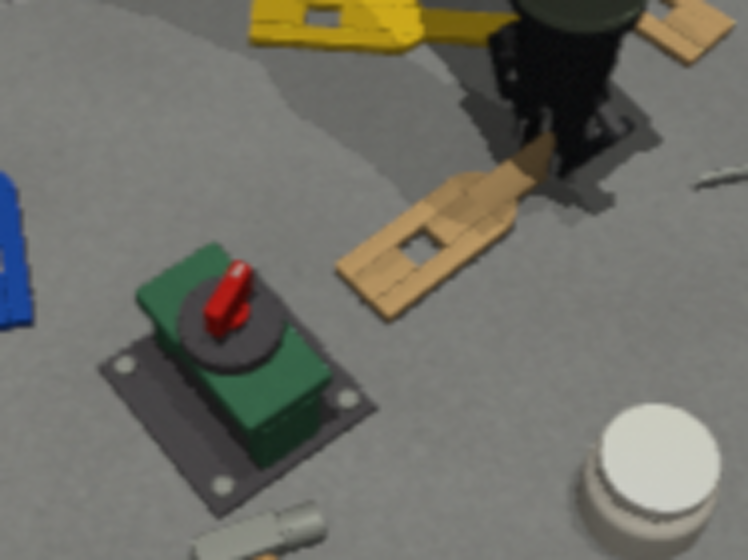

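The blank is fully out: its window is at crop (422,247) and its head end at about (360,290), well clear of the base plate. Now I'll lower and release.

apply_moves --claw '[0.02, 0.02, 0.02, 0.02, 0.02]' --xyz '[[0, 0, 0.002], [0, 0, 0.002], [0, 0, 0.002], [0, 0, 0.001], [0, 0, 0]]' --twist '[[0, 0, 0], [0, 0, 0], [0, 0, 0], [0, 0, 0], [0, 0, 0]]'

```text
clock: 20.7
position: [0.5245, 0.2105, 0.0035]
tool_rot: [-3.141, 0.0, 1.661]
force: [0.2, -0.7, -0.8]
grip_width: 0.0291
finger_force: 30.7
```

apply_moves --claw '[0.032, 0.036, 0.045, 0.06, 0.06, 0.06, 0.06, 0.06, 0.06, 0.06]' --xyz '[[0, 0, 0], [0, 0, 0], [0, 0, 0], [0, 0, 0], [0, 0, 0], [0, 0, -0.01], [0, 0, -0.03], [0, 0, -0.03], [0, 0, -0.04], [0, 0, -0.03]]' --twist '[[0, 0, 0], [0, 0, 0], [0, 0, 0], [0, 0, 0], [0, 0, 0], [0, 0, 0], [0, 0, 0], [0, 0, 0], [0, 0, 0], [0, 0, 0]]'

```text
clock: 21.7
position: [0.5248, 0.2106, 0.1465]
tool_rot: [3.14, -0.001, 1.661]
force: [-0.3, -0.4, 0.4]
grip_width: 0.0597
finger_force: 0.0
```

```bash
python3 s.py; python3 -c "
from h import *
g=save('scene','pics/scene6.png')
cv2.imwrite('pics/c6.png',cv2.cvtColor(cv2.resize(g['img'][100:280,220:460],None,fx=3,fy=3,interpolation=cv2.INTER_CUBIC),cv2.COLOR_RGB2BGR))"
```

```text
21.7 [0.5248 0.2106 0.1465] [ 3.1404e+00 -5.0000e-04  1.6611e+00] [-0.8   0.58  0.44  1.86 -0.34  0.78 -0.08] [-0.3 -0.4  0.4] [ 0.021 -0.019  0.003] 0.059713267627480075 0.0
```

View pics/c6.png

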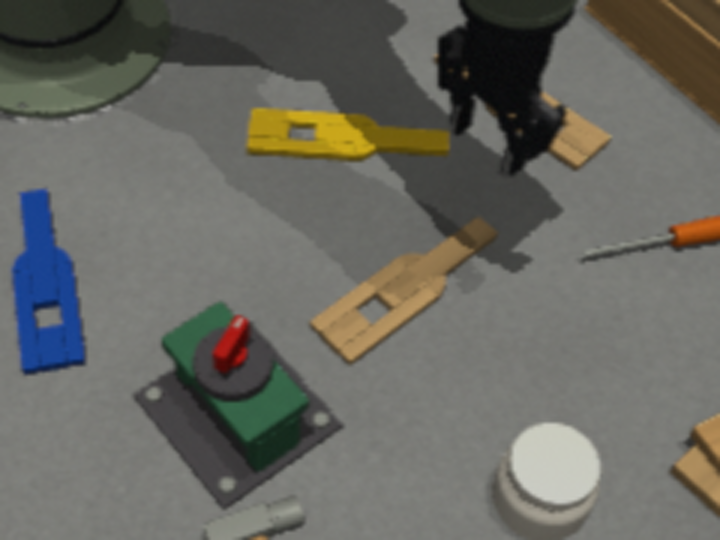

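The blank lies flat on the bench, with its window at crop (375,308), clear of the press. The gripper is free above it and the bystanders haven't moved.

```bash
python3 -c "
from workcell import bot
print(bot.job_done())"
```

```text
the job is handed in; nothing more can be done
None
```

The job is handed in, though no verdict came back: the knob was broken loose and wound to its stop (about 0.47 N m at roughly 2.1 rad), and the blank was drawn about 173 mm and left flat, clear of the press.

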